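# Show the last eyepiece to the light panel

## Task

The eyepieces lying in the open drawer have been checked: first push the drawer fully shut to keep dust off them. Then draw the longest of the three eyepieces up out of its well in the stand and hold it raised over the middle of the slanted light panel for its lens check, tipped so that it is square to the panel's face, with its narrow steel end towards the face and about 8 cm away from it. Finish while holding it still there in the gripper, touching nothing with it, and leave everything else where it is.

Things in the scene. Friction and masses are not known exactly. Their poses are not given: they have to be found in the camera images.
- panel: Slanted light panel on a fixed white stand, 150 x 190 mm, 16 mm thick, with a flat white face. Origin at the centre of the face (105 mm above the table); z axis points straight out of the face, up and towards the robot's side, 40 degrees away from vertical; y axis runs level across the face (the 190 mm side); x axis runs up the slope. The stand's foot is 120 mm deep and 150 mm wide, below the panel.
- unit_drawer0 (a joint): How far the drawer stands open, m: 0 is fully shut, and it grows as the drawer comes out. It starts 40 to 75 mm open, slides freely with a little friction, and stays where it is left.
- unit_drawer0_handle (a point): Middle of the drawer's level steel bar handle, which stands 35 mm out from the drawer's front and moves with the drawer. The bar is about 101 mm long, 11 mm thick, its centre 47 mm above the table.
- unit: Grey fixed drawer unit, 160 mm deep, 180 mm wide, 85 mm high, with one drawer. Origin at the centre of its underside on the table; its -x axis points out of the drawer front (the drawer opens along -x and is shut by pushing along +x), its y axis runs along the front.
- stand: Grey fixed block, 70 mm deep (its x axis), 200 mm wide (its y axis), 40 mm high, origin at the centre of its underside. Three round wells, 26.5 mm wide and 34 mm deep, open upwards in a row along its y axis at -65, 0 and 65 mm; each holds one upright eyepiece.
- long_eyepiece: The longest eyepiece, 112 mm, 84 to 156 g, round, upright in any one of the wells. Origin at its lower end; z axis along it towards the eyecup. From the origin: steel barrel 23 mm wide to 30 mm (all down in the well), black body 32 mm wide to 96 mm, its shoulder resting on the stand's top, then rubber eyecup 38 mm wide to 112 mm. Lift it straight up over 30 mm to leave the well.
- long_low (a point): Middle of the long eyepiece's narrow steel lower end (same point as the body's origin).
- long_grip (a point): Point on the long eyepiece's axis in its black 32 mm wide body, 72 mm from the narrow end: a good place to grip it, across the stand (fingers closing along the stand's x axis).
- short_a: A short eyepiece, 70 mm long, otherwise alike, upright in another well; its eyecup ends 80 mm above the table. Leave it. Origin at its lower end.
- short_b: The other short eyepiece, the same as short_a. Leave it. Origin at its lower end.
- dish: Shallow steel dish, 90 mm wide, 15 mm high, on the table in front of the panel. Leave it. Origin under its centre.
- brush: Lens brush, 150 mm long, lying on the table in front of the panel. Leave it.
- cleaner: Amber bottle, 48 mm wide, 110 mm high, on the table beyond the panel. Leave it. Origin under its centre.
- beaker: Glass beaker, 70 mm wide, 90 mm high, on the table beyond the panel. Leave it. Origin under its centre.
- jar: White jar, 56 mm wide, 60 mm high, off to the left on the table. Leave it. Origin under its centre.
- slide_box: Wooden slide box, 90 x 170 x 35 mm, off to the right on the table. Leave it. Origin under its centre.

How it is judged:
On the way, in this order (a step that is already met when the one before it is completed fails the run):
1. the drawer is shut while the long eyepiece still stands in its well (value of joint unit_drawer0 below 0.004 m and height (world z) of long_eyepiece below 0.03 m), for 0.2 s.
2. the long eyepiece is drawn clear of the stand, the drawer staying shut (value of joint unit_drawer0 below 0.004 m and height (world z) of long_eyepiece above 0.06 m), for 0.1 s.
At the end, for the whole second after the job is handed in: Drawer shut within 4 mm; the long eyepiece held still by the fingers alone, within 15 degrees of square to the face, steel end towards it, 30 to 150 mm off and within 50 mm of its centre line in x and y, 90 mm above the table; short eyepieces moved under 20 mm, other things under 30 mm (value of joint unit_drawer0 below 0.004 m and angle between the z axis of long_eyepiece and the z axis of panel, either way round below 0.26 rad and z of long_low in the frame of panel between 0.03 and 0.15 m and x of long_low in the frame of panel between -0.05 and 0.05 m and y of long_low in the frame of panel between -0.05 and 0.05 m and z of long_grip in the frame of panel above 0.09 m and height (world z) of long_low above 0.09 m and contact force between long_eyepiece and the fingers above 0.5 N and contact force between long_eyepiece and lightbox below 0.05 N and linear speed of long_eyepiece below 0.03 m/s and distance of each of short_a, short_b from where it was at the start of the episode below 0.02 m and distance of each of dish, brush, cleaner, beaker, jar, slide_box from where it was at the start of the episode below 0.03 m); the arm keeps its last pose, push and grip.
It fails at once if a short eyepiece or another thing is disturbed: moved more than 30 mm (distance of any of dish, brush, cleaner, beaker, jar, slide_box, short_a, short_b from where it was at the start of the episode above 0.03 m).
It fails at once if the long eyepiece is dropped or laid on the table (height (world z) of long_eyepiece below 0.035 m and angle between long_eyepiece's own z axis and vertical above 0.6 rad).
It also fails if it takes over 61 s, if anything falls off the work surface, if the arm or the gripper's body presses on something with over 40 N, if the wrist force passes 120 N, or if a joint passes its speed limit or range.

## Robot

A 6-joint arm with a two-finger parallel gripper is mounted at the origin on the work surface. World frame = base frame: x ahead of the robot, y to its left, z up, the work surface at z = 0. Lengths are in m, angles in rad, forces in N, time in s.
With the tool pointing down it reaches from about 0.25 to 0.775 m from the base axis. Payload 4 kg.
Tool frame: the origin (TCP) lies midway between the tips of the shut fingers; the grasp point (between the pads) lies 19 mm behind it; y points along the fingers, x is the direction in which the jaws open and shut, and the axes are right-handed (so a half turn about y gives the same grasp; the last joint's range is limited). The gripper opens to 94 mm and grips with 3 to 60 N. Pads are 16 mm wide; open, the fingers measure 119 mm over their backs; the gripper's body (75 mm by 177 mm) begins 78 mm behind the grasp point.
Start: joints at [1.143, 0.087, 1.371, -0, 1.684, -0.103], TCP at [0.176, 0.521, 0.206] pointing down, gripper open.
Joint ranges: [-3.1, 3.1], [-0.76, 2.03], [0.27, 2.55], [-1.08, 4.22], [0.17, 2.65], [-2.57, 2.57]. Speed limits (rad/s): [2.79, 2.79, 3.14, 3.14, 3.14, 3.14].

## Interface

Orientations are given as [roll, pitch, yaw] about the fixed x, y, z axes, in that order (R = Rz(yaw) Ry(pitch) Rx(roll)).
In Python, from bench import robot gives the robot as it stands.
- The arm moves only by the shell command python3 -m creep 'ROWS'. ROWS is JSON, a list of rows, each a list of 7 numbers: the shift along the tool's x, y, z in mm, then the turn, a rotation vector about the tool's x, y, z in degrees, then the closure in counts, from 0 (fully open) to 255 (shut). A call has 1 to 5 rows; each row is the pose to reach, as a shift and turn from the pose commanded when the call began, along the tool's axes at that moment; what a row does not reach only later rows make up. A row lasts 1/8 s, in which the tool goes at most 62.5 mm and 10.7 degrees, less where a joint would pass 70% of its speed; a pose out of reach is approached as far as the arm can. A call with a gripper value outside its range is refused whole. The fingers move at their own pace and stop on an object; the grip force is fixed at half the most. Time passes only in rows, so rows that repeat a pose let the fingers close. It gives the time, the measured TCP pose, the force and the opening at its end, in the units of the state.
- robot.get_obs(): the state, without advancing time (a new reading comes with each control period).
- robot.snapshot(name): name is "scene" or "top" or "wrist"; returns a dict with "color" (384x512x3 uint8, blue, green, red), "fx", "fy", "cx", "cy" (pixels), "world_from_camera" (4x4, takes a point from camera to world coordinates); the wrist camera has in their place "mount" (4x4, takes a point from camera to tool coordinates, whose origin is the TCP and whose axes are the tool frame's). Camera axes: x right, y down, z forward; pixel columns grow to the right and rows downward; lengths in m; the calibration is good to about 2 mm. The wrist camera is an equidistant fisheye: a pixel r from the principal point sees the ray r / f radians off the axis. A picture is of the moment at which its call begins: read the wrist's pose just before it. There is no depth.
- robot.close_job(): hands the job in, once; it reports no verdict.
Trained networks look in the newest picture that a camera, given by its name, has taken for a name from the list of things; names that differ only in an ending like _2 or _b are one class to them, and where a whole thing is asked for, a point or a joint stands for the part that bears it (a point fixed in the world has none). Each returns a list of dicts, best first, with "p" (0 to 1); they miss things now and then, are a little off and sometimes report something else, mostly with a low value. They report only what shows in the picture. A call takes as long as a camera call.
- robot.spot_in(name, camera): "point" ([x, y, z] in m, in world coordinates, good to about 4 mm: the middle of the surface that is visible of it).
- robot.landmark_of(name, camera): "point" ([x, y, z] in m, in world coordinates, good to about 4 mm: a listed point, or the origin of a listed thing).
The state is a dict: "time": time; "joint_positions": joint angles; "qvel": joint speeds; "joint_torque": joint torques, N m; "tool_pos": TCP position; "ee_rot": TCP orientation; "wrist_force": force on the tool from outside, world axes, zero at the start; "wrist_torque": the same for the moment, N m; "width": finger opening in m.
Only numpy, scipy, OpenCV 4.12 (cv2) and the standard library are available. Lean on these libraries where they do the work, as an engineer would, in place of code of your own. Each camera call takes 0.05 s, during which the arm holds its last target.

## Working session

There is one attempt and no reset: what is moved stays moved. The work goes in short steps, Python scripts to look and compute and a shell command to move; the robot and the scene stay as the last step left them, time stands still between calls to the robot, and variables do not carry over. Pictures are saved under pics/ and viewed, and the job is handed in when it is done.

```bash
ls; mkdir -p pics
python3 - <<'E'
from bench import robot
import cv2
o=robot.get_obs(); print(o['time'],o['tool_pos'],o['ee_rot'],o['width'])
for c in ['scene','top']:
    s=robot.snapshot(c); cv2.imwrite(f'pics/{c}0.png',s['color'])
    for n in ['panel','unit','stand','unit_drawer0_handle','long_eyepiece','long_low','long_grip','short_a','dish','jar','slide_box','cleaner','beaker','brush']:
        try:
            r=robot.landmark_of(n,c); print(c,n,[( [round(v,3) for v in d['point']],round(d['p'],2)) for d in r[:3]])
        except Exception as e: print(c,n,'err',str(e)[:80])
E
```

```text
pics
0.0 [0.175305   0.52074979 0.20434056] [-1.57059817  0.00212276  1.2460122 ] 0.09419101913421143
scene panel [([0.636, 0.018, 0.105], 0.82)]
scene unit [([0.617, 0.319, 0.004], 0.65)]
scene stand [([0.597, -0.312, 0.002], 0.64)]
scene unit_drawer0_handle [([0.464, 0.34, 0.048], 0.72)]
scene long_eyepiece [([0.589, -0.252, 0.009], 0.81), ([0.599, -0.382, 0.011], 0.59)]
scene long_low []
scene long_grip [([0.586, -0.248, 0.078], 0.77)]
scene short_a [([0.599, -0.385, 0.011], 0.74), ([0.594, -0.314, 0.011], 0.58)]
scene dish [([0.471, 0.075, -0.001], 0.51)]
scene jar [([0.462, 0.562, -0.003], 0.76), ([0.471, 0.077, -0.0], 0.56)]
scene slide_box [([0.502, -0.548, -0.002], 0.61)]
scene cleaner [([0.799, 0.082, 0.003], 0.58)]
scene beaker [([0.8, -0.088, 0.001], 0.66)]
scene brush [([0.45, -0.083, 0.002], 0.61)]
top panel [([0.634, 0.018, 0.107], 0.8)]
top unit []
top stand [([0.592, -0.317, 0.006], 0.91)]
top unit_drawer0_handle [([0.795, -0.086, 0.002], 0.64), ([0.588, -0.249, 0.007], 0.48)]
top long_eyepiece [([0.589, -0.251, 0.01], 0.59), ([0.461, 0.34, 0.049], 0.39)]
top long_low []
top long_grip [([0.59, -0.25, 0.084], 0.5)]
top short_a [([0.596, -0.38, 0.012], 0.6), ([0.596, -0.309, 0.009], 0.41)]
top dish [([0.471, 0.079, -0.003], 0.68)]
top jar [([0.466, 0.56, 0.001], 0.77)]
top slide_box [([0.5, -0.547, 0.0], 0.78), ([0.464, 0.56, 0.001], 0.28)]
top cleaner [([0.799, 0.085, 0.003], 0.5), ([0.448, -0.081, -0.003], 0.47)]
top beaker [([0.797, -0.086, 0.003], 0.73)]
top brush [([0.448, -0.083, -0.002], 0.67), ([0.798, 0.086, 0.002], 0.65)]
```

View pics/scene0.png

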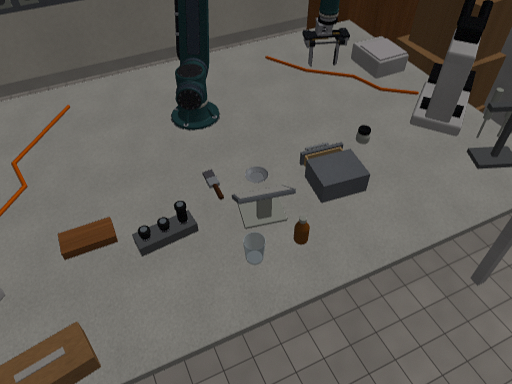

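View pics/top0.png

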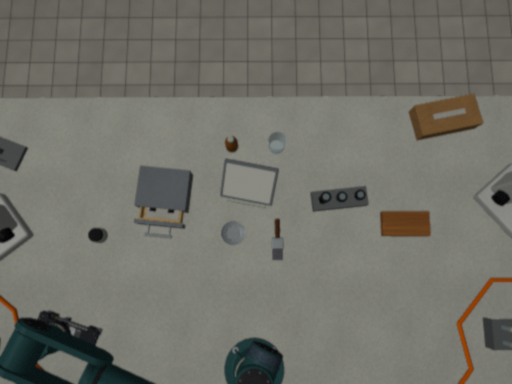

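The scene view shows the unit with its open drawer at about (335,170), the panel at (265,195), and the stand at (165,232) with the tall eyepiece at its right end (181,210). In the top view, the drawer handle is at (158,234), the panel at (250,183), and the long eyepiece at (325,197). Next I'll measure the yaws.

```bash
cat > h.py <<'E'
import numpy as np,cv2,json
from scipy.spatial.transform import Rotation as R
from bench import robot
def plane(s,u,v,z):
    T=np.array(s['world_from_camera']); d=T[:3,:3]@np.array([(u-s['cx'])/s['fx'],(v-s['cy'])/s['fy'],1]); o=T[:3,3]
    return o+d*(z-o[2])/d[2]
def proj(s,p):
    T=np.linalg.inv(np.array(s['world_from_camera'])); q=T[:3,:3]@np.array(p)+T[:3,3]
    return q[0]/q[2]*s['fx']+s['cx'],q[1]/q[2]*s['fy']+s['cy']
E
python3 - <<'E'
from h import *
s=robot.snapshot('top'); im=s['color']
print(s['fx'],s['cx'],np.array(s['world_from_camera']).round(3).tolist(), robot.get_obs()['time'])
c=im[130:260,90:400]
a=cv2.resize(im[150:250,80:290],None,fx=3.8,fy=3.8,interpolation=cv2.INTER_CUBIC); cv2.imwrite('pics/topc.png',a)
a=cv2.resize(im[150:250,290:390],None,fx=5,fy=5,interpolation=cv2.INTER_CUBIC); cv2.imwrite('pics/topd.png',a)
E
```

```text
428.306991457361 253.55471636935988 [[-0.002, -0.985, 0.17, 0.372], [-1.0, 0.003, 0.003, -0.006], [-0.003, -0.17, -0.985, 1.58], [0.0, 0.0, 0.0, 1.0]] 1.55
```

View pics/topc.png

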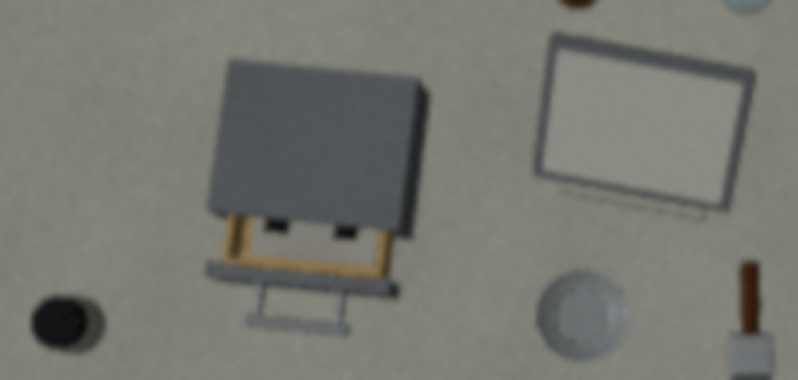

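View pics/topd.png

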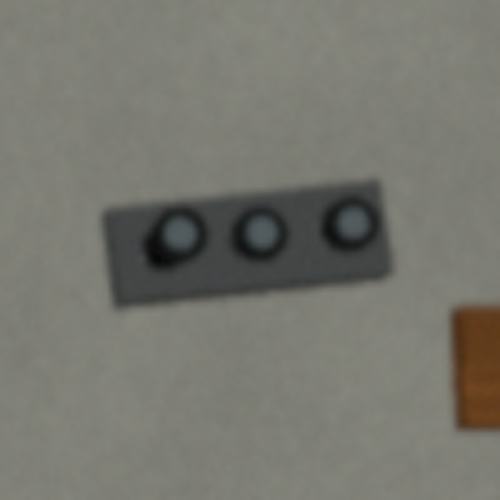

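Run:
```python
from h import *
s=robot.snapshot('top')
def P(x,y,z,k,ox,oy): return plane(s,(x+.5)/k-.5+ox,(y+.5)/k-.5+oy,z)
def show(n,pts,zs,k,ox,oy):
    w=[P(*p,z,k,ox,oy) for p,z in zip(pts,zs)]
    print(n,[q.round(3).tolist() for q in w],'centre',np.mean(w,0).round(3),
     'edge01 deg',np.degrees(np.arctan2(*(w[0]-w[1])[:2])) .round(1),'edge32',np.degrees(np.arctan2(*(w[3]-w[2])[:2])).round(1),
     'e30 yaw',np.degrees(np.arctan2((w[0]-w[3])[1],(w[0]-w[3])[0])).round(1),'e21',np.degrees(np.arctan2((w[1]-w[2])[1],(w[1]-w[2])[0])).round(1),
     np.linalg.norm(w[0]-w[1]).round(3),np.linalg.norm(w[0]-w[3]).round(3))
show('unit',[(229,60),(420,80),(400,236),(208,212)],[.085]*4,3.8,80,150)
show('panel',[(555,35),(753,72),(727,210),(536,175)],[.153,.153,.057,.057],3.8,80,150)
show('stand',[(105,212),(380,180),(390,273),(117,305)],[.04]*4,5,290,150)
for n,p,z in [('hL',(250,321),.047),('hR',(347,330),.047)]: print(n,P(*p,z,3.8,80,150).round(3))
for n,p,z in [('L',(180,233),.122),('M',(260,233),.08),('R',(351,223),.08)]: print(n,P(*p,z,5,290,150).round(3))
s2=robot.snapshot('scene')
for n in ['long_grip','unit_drawer0_handle']: print(n,robot.landmark_of(n,'scene')[0]['point'])
a=s2['color'];cv2.imwrite('pics/sc.png',cv2.resize(a[120:280,120:390],None,fx=2.9,fy=2.9,interpolation=cv2.INTER_CUBIC))
for p in [[.464,.34,.047],[.588,-.25,.122],[.588,-.25,.0]]: print(p,proj(s2,p))
```

```text
unit [[0.706, 0.405, 0.085], [0.686, 0.225, 0.085], [0.539, 0.24, 0.085], [0.562, 0.418, 0.085]] centre [0.624 0.322 0.085] edge01 deg 6.2 edge32 7.3 e30 yaw -5.3 e21 -5.9 0.181 0.145
panel [[0.713, 0.094, 0.153], [0.679, -0.084, 0.153], [0.566, -0.063, 0.057], [0.6, 0.117, 0.057]] centre [0.64  0.016 0.105] edge01 deg 11.0 edge32 10.6 e30 yaw -11.7 e21 -10.5 0.181 0.15
stand [[0.615, -0.208, 0.04], [0.639, -0.41, 0.04], [0.57, -0.414, 0.04], [0.547, -0.215, 0.04]] centre [ 0.593 -0.312  0.04 ] edge01 deg -6.6 edge32 -6.6 e30 yaw 5.9 e21 3.4 0.202 0.068
hL [0.464 0.385 0.047]
hR [0.455 0.294 0.047]
L [ 0.588 -0.249  0.122]
M [ 0.594 -0.312  0.08 ]
R [ 0.601 -0.377  0.08 ]
long_grip [0.587, -0.251, 0.081]
unit_drawer0_handle [0.4642, 0.3435, 0.0503]
[0.464, 0.34, 0.047] (np.float64(316.70652252534717), np.float64(146.91310610021768))
[0.588, -0.25, 0.122] (np.float64(179.11653609354863), np.float64(204.75219327993798))
[0.588, -0.25, 0.0] (np.float64(184.1387555096128), np.float64(228.76213226511953))
```

View pics/sc.png

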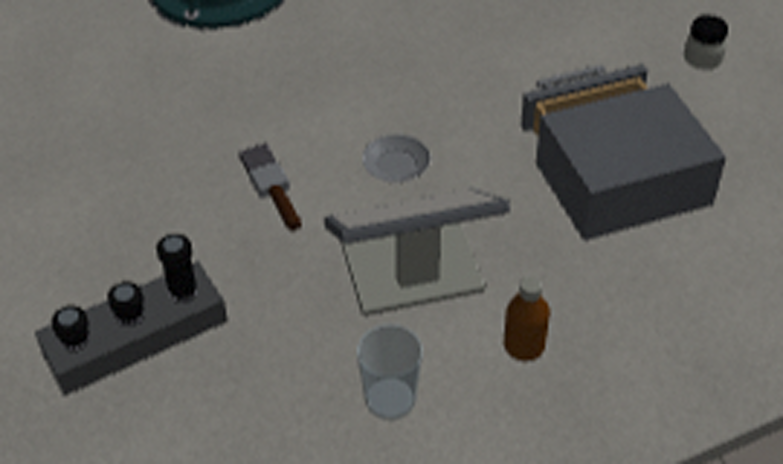

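Measurements agree: the unit yaw is about -6.5°, the panel yaw about -11°, and the stand yaw about +6.5°. The handle is at (0.462, 0.340) and the long eyepiece at (0.588, -0.250). First I'll move to a point in front of the handle with the fingers shut.

```bash
cat >> h.py <<'E'
def down(yawdeg): return R.from_euler('xyz',[-90,0,yawdeg],degrees=True)
c11,s11=np.cos(np.radians(-11)),np.sin(np.radians(-11)); c40,s40=np.cos(np.radians(40)),np.sin(np.radians(40))
N=np.array([-s40*c11,-s40*s11,c40]); X=np.array([c40*c11,c40*s11,s40]); C=np.array([.637,.017,.105])
RF=R.from_matrix(np.stack([X,-N,np.cross(X,-N)],1))
def rel(p,Rt):
    o=robot.get_obs(); R0=R.from_euler('xyz',o['ee_rot'])
    print('t',o['time'],'at',o['tool_pos'].round(4),np.degrees(o['ee_rot']).round(1),'q',np.array(o['joint_positions']).round(2),'w',round(o['width'],4),'F',np.array(o['wrist_force']).round(1))
    sh=R0.inv().apply(np.array(p)-o['tool_pos'])*1000; rv=np.degrees((R0.inv()*Rt).as_rotvec())
    print('shift',sh.round(1),'turn',rv.round(1),'norms',np.linalg.norm(sh).round(),np.linalg.norm(rv).round(1))
E
python3 - <<'E'
from h import *
rel([.418,.345,.2],down(83.5))
E
```

```text
t 1.75 at [0.1755 0.5213 0.2055] [-90.   -0.   71.4] q [ 1.14  0.09  1.37 -0.    1.68 -0.1 ] w 0.094 F [-0.1  0.3  0.3]
shift [ -89.7    5.5 -286. ] turn [  0.  -12.1   0. ] norms 300.0 12.1
```

```bash
python3 -m creep '[[-18,1,-57,0,-3,0,255],[-36,2,-114,0,-6,0,255],[-54,3,-172,0,-9,0,255],[-72,4,-229,0,-12,0,255],[-90,5,-286,0,-12,0,255]]'
python3 - <<'E'
from h import *
rel([.418,.345,.035],down(83.5))
E
```

```text
time: 2.38
tool_pos: [0.4193, 0.3435, 0.2007]
ee_rot: [-1.571, -0.001, 1.456]
wrist_force: [0.5, 0.3, -0.5]
width: 0.0475
t 2.375 at [0.4193 0.3435 0.2007] [-90.   -0.   83.4] q [ 0.58  0.07  1.4   0.    1.67 -0.87] w 0.0475 F [ 0.5  0.3 -0.5]
shift [  1.3 165.7   1.5] turn [ 0.  -0.1  0. ] norms 166.0 0.1
```

```bash
python3 -m creep '[[0,0,0,0,0,0,255],[0,50,0,0,0,0,255],[0,100,0,0,0,0,255],[0,140,0,0,0,0,255],[0,165,0,0,0,0,255]]'
python3 - <<'E'
from h import *
rel([.49,.338,.035],down(83.5))
s=robot.snapshot('wrist');cv2.imwrite('pics/w1.png',s['color'])
s=robot.snapshot('top');cv2.imwrite('pics/t1.png',cv2.resize(s['color'][150:280,80:290],None,fx=3.5,fy=3.5))
E
```

```text
time: 3.0
tool_pos: [0.4156, 0.3448, 0.033]
ee_rot: [-1.568, 0.002, 1.457]
wrist_force: [0.1, -0.5, 0.7]
width: 0.0006
t 3.0 at [0.4156 0.3448 0.033 ] [-89.8   0.1  83.5] q [ 0.59  0.17  1.63  0.    1.34 -0.87] w 0.0006 F [ 0.1 -0.5  0.7]
shift [  1.7  -2.2 -74.7] turn [-0.2 -0.  -0.1] norms 75.0 0.2
```

View pics/w1.png

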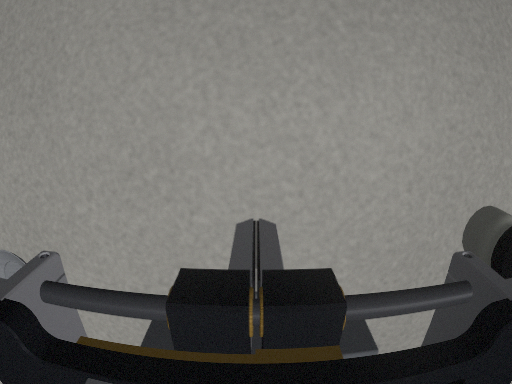

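View pics/t1.png

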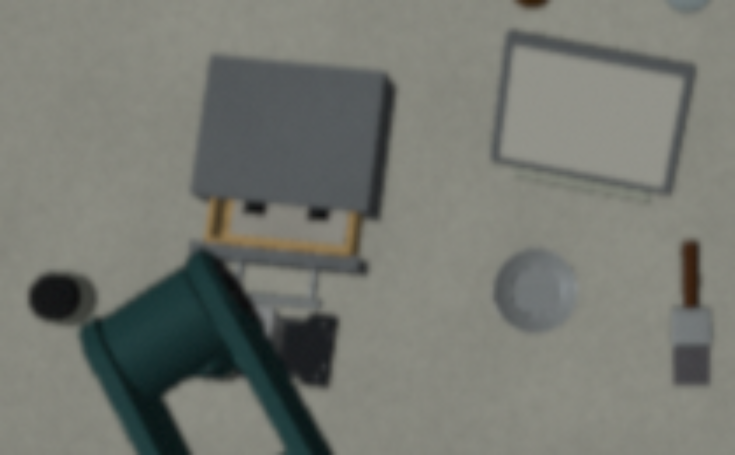

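The fisheye view shows the shut fingers in front of the bar, which runs level at about row 300, and the bar passes either side of them. The top view confirms the fingers are on the near side of the handle, so I'll push.

```bash
python3 -m creep '[[0,0,-12,0,0,0,255],[0,0,-24,0,0,0,255],[0,0,-36,0,0,0,255],[0,0,-48,0,0,0,255],[0,0,-58,0,0,0,255]]'; python3 -m creep '[[0,0,-3,0,0,0,255],[0,0,-6,0,0,0,255],[0,0,-9,0,0,0,255],[0,0,-12,0,0,0,255],[0,0,-12,0,0,0,255]]'; python3 -c "
from h import *
s=robot.snapshot('top');cv2.imwrite('pics/t2.png',cv2.resize(s['color'][150:280,80:290],None,fx=3.5,fy=3.5))
s=robot.snapshot('scene');cv2.imwrite('pics/s2.png',cv2.resize(s['color'][110:230,240:400],None,fx=4,fy=4))
"
```

```text
time: 3.72
tool_pos: [0.4765, 0.3379, 0.0357]
ee_rot: [-1.571, -0.0, 1.455]
wrist_force: [-0.6, 0.8, 0.4]
width: 0.0003
time: 4.35
tool_pos: [0.4877, 0.3366, 0.0354]
ee_rot: [-1.571, -0.0, 1.455]
wrist_force: [0.5, 0.4, -0.7]
width: 0.0006
```

View pics/t2.png

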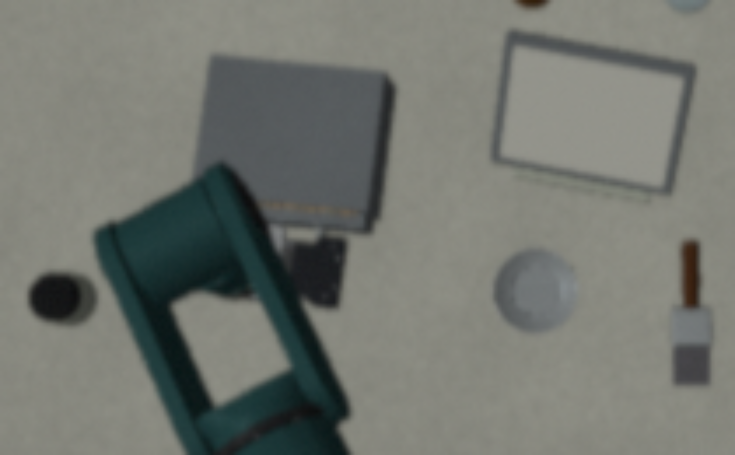

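View pics/s2.png

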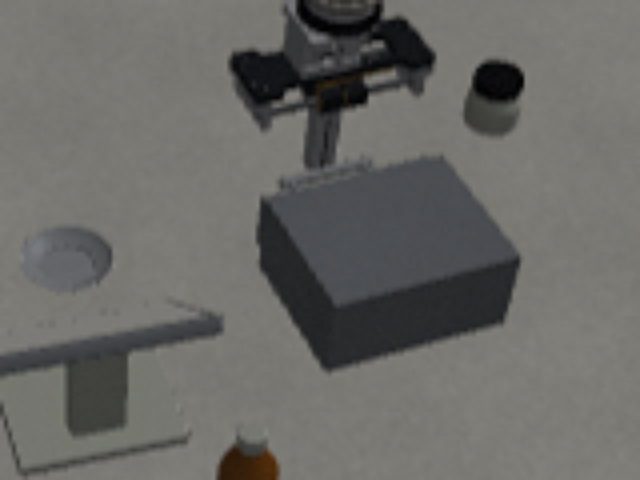

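The drawer is still open by a sliver, with the wood edge visible at about (310,210). I'll keep pushing in small steps.

```bash
python3 -m creep '[[0,0,-2,0,0,0,255],[0,0,-4,0,0,0,255],[0,0,-6,0,0,0,255],[0,0,-8,0,0,0,255],[0,0,-8,0,0,0,255]]'
```

```text
time: 5.08
tool_pos: [0.49, 0.3364, 0.0355]
ee_rot: [-1.559, 0.001, 1.457]
wrist_force: [-14.2, -0.1, 8.6]
width: 0.0005
```

```bash
python3 -m creep '[[0,0,-2,0,0,0,255],[0,0,-3,0,0,0,255]]'; python3 -c "
from h import *
s=robot.snapshot('top');cv2.imwrite('pics/t3.png',cv2.resize(s['color'][150:280,80:290],None,fx=3.5,fy=3.5))
"
```

```text
time: 5.32
tool_pos: [0.4901, 0.3364, 0.0356]
ee_rot: [-1.553, 0.002, 1.457]
wrist_force: [-20.6, 0.9, 11.8]
width: 0.0001
```

View pics/t3.png

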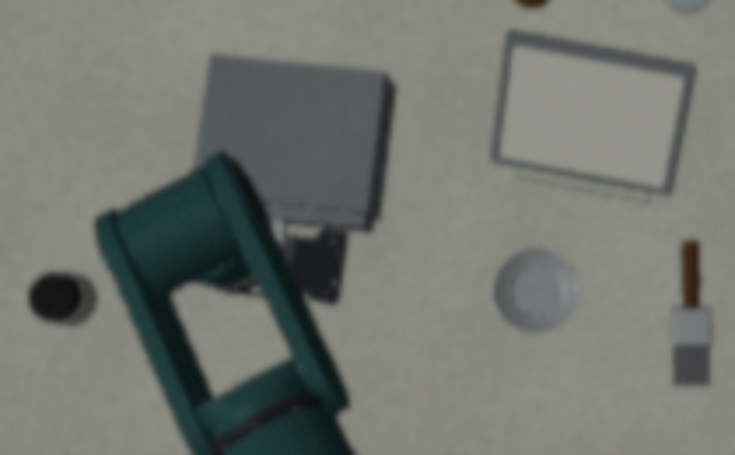

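The force rose to 20 N without any advance and the wood sliver is gone, so the drawer is shut. Now I'll retreat and rise.

```bash
python3 -m creep '[[0,0,30,0,0,0,255],[0,0,60,0,0,0,255],[0,-60,60,0,0,0,255],[0,-120,60,0,0,0,0],[0,-180,60,0,0,0,0]]'
python3 - <<'E'
from h import *
rel([.588,-.25,.22],down(6.5))
s=robot.snapshot('top');cv2.imwrite('pics/t4.png',cv2.resize(s['color'][150:280,80:290],None,fx=3.5,fy=3.5))
s=robot.snapshot('scene')
for n in ['unit_drawer0_handle']: print([(d['point'],d['p']) for d in robot.landmark_of(n,'scene')])
E
```

```text
time: 6.0
tool_pos: [0.4388, 0.3421, 0.2175]
ee_rot: [-1.572, -0.0, 1.455]
wrist_force: [0.3, 0.4, -0.3]
width: 0.0169
t 6.0 at [0.4388 0.3421 0.2175] [-90.1  -0.   83.4] q [ 0.56  0.1   1.33 -0.    1.71 -0.89] w 0.0169 F [ 0.3  0.4 -0.3]
shift [-571.    -2.5 -216.4] turn [ 0.  76.9  0.1] norms 611.0 76.9
[([0.6382, 0.0169, 0.1052], 0.69), ([0.5089, 0.3347, 0.0465], 0.59)]
```

View pics/t4.png

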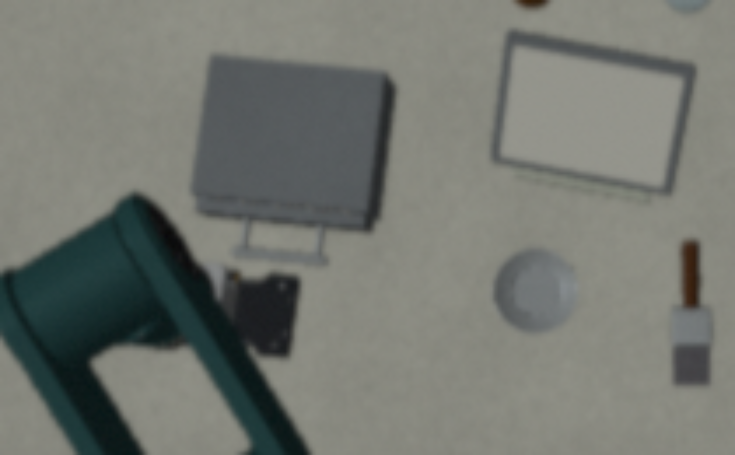

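The drawer front is flush with the unit and the handle is at (280,255) in the crop. Next I'll move over to the stand.

```bash
python3 -m creep '[[-57,-20,0,0,10,0,0],[-114,-30,-20,0,20,0,0],[-171,-30,-40,0,30,0,0],[-228,-30,-60,0,40,0,0],[-285,-30,-80,0,50,0,0]]'
python3 - <<'E'
from h import *
rel([.588,-.25,.22],down(6.5))
E
```

```text
time: 6.78
tool_pos: [0.4851, 0.0479, 0.2435]
ee_rot: [-1.57, 0.002, 0.577]
wrist_force: [1.0, 0.3, -0.4]
width: 0.079
t 6.775 at [0.4851 0.0479 0.2435] [-89.9   0.1  33.1] q [-0.02 -0.06  1.44 -0.    1.76 -0.59] w 0.079 F [ 1.   0.3 -0.4]
shift [ -76.2   23.3 -305.9] turn [-0.  26.6 -0.1] norms 316.0 26.6
```

```bash
python3 -m creep '[[-15,0,-58,0,6,0,0],[-30,5,-117,0,12,0,0],[-45,10,-176,0,18,0,0],[-60,15,-235,0,24,0,0],[-74,20,-292,0,26.5,0,0]]'
python3 - <<'E'
from h import *
rel([.588,-.25,.22],down(6.5))
s=robot.snapshot('wrist');cv2.imwrite('pics/w5.png',s['color'])
for n in ['long_grip','long_eyepiece']: print(n,[(np.round(d['point'],4),round(d['p'],2)) for d in robot.landmark_of(n,'wrist')])
print(np.array(s['mount']).round(3).tolist(),s.get('fx'),s.get('f'),s['cx'],s['cy'])
E
```

```text
time: 7.4
tool_pos: [0.5842, -0.2366, 0.2228]
ee_rot: [-1.569, 0.002, 0.118]
wrist_force: [0.8, -0.5, 0.3]
width: 0.0944
t 7.4 at [ 0.5842 -0.2366  0.2228] [-89.9   0.1   6.8] q [-0.47  0.27  1.13 -0.    1.75 -0.59] w 0.0944 F [ 0.8 -0.5  0.3]
shift [  2.3   2.8 -13.7] turn [-0.1  0.3 -0.1] norms 14.0 0.3
long_grip [(array([ 0.5871, -0.2481,  0.0841]), 0.57)]
long_eyepiece [(array([ 0.5877, -0.2491,  0.0107]), 0.77)]
[[1.0, -0.001, 0.0, -0.001], [-0.0, -0.277, 0.961, -0.179], [-0.001, -0.961, -0.277, 0.081], [0.0, 0.0, 0.0, 1.0]] 297.3186396354542 None 255.7273408815395 189.08429053740716
```

View pics/w5.png

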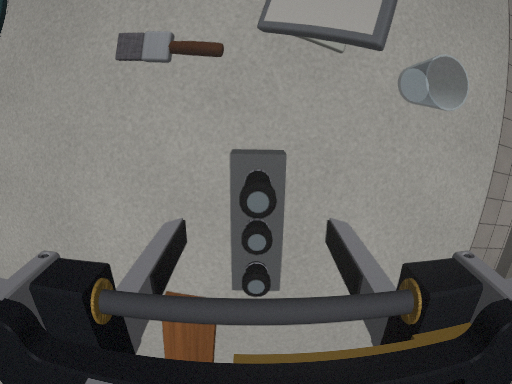

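The wrist view shows the tall eyepiece centred between the fingers at (258,200), and the networks agree on (0.588, -0.249). I'll centre over it and descend.

```bash
python3 -m creep '[[2,20,-13,0,0,0,0],[3,60,-13,0,0,0,0],[3,100,-13,0,0,0,0],[3,135,-13,0,0,0,0],[3,155,-13,0,0,0,0]]'
python3 - <<'E'
from h import *
rel([.588,-.25,.063],down(6.5))
s=robot.snapshot('wrist');cv2.imwrite('pics/w6.png',s['color'])
E
```

```text
time: 8.18
tool_pos: [0.5872, -0.2453, 0.0671]
ee_rot: [-1.568, 0.004, 0.122]
wrist_force: [0.5, 0.1, 0.0]
width: 0.0941
t 8.175 at [ 0.5872 -0.2453  0.0671] [-89.9   0.2   7. ] q [-0.48  0.34  1.34 -0.    1.46 -0.61] w 0.0941 F [0.5 0.1 0. ]
shift [ 0.2  4.  -4.8] turn [-0.1  0.5 -0.2] norms 6.0 0.6
```

View pics/w6.png

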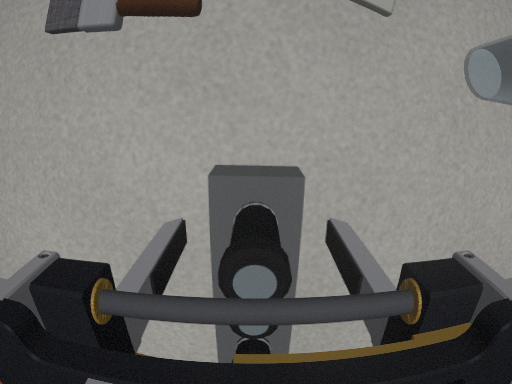

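```bash
python3 -m creep '[[0,2,-3,0,0,0,0],[0,2,-3,0,0,0,0],[0,2,-3,0,0,0,255],[0,2,-3,0,0,0,255],[0,2,-3,0,0,0,255]]'; python3 -m creep '[[0,0,0,0,0,0,255],[0,0,0,0,0,0,255],[0,0,0,0,0,0,255],[0,0,0,0,0,0,255],[0,0,0,0,0,0,255]]'
```

```text
time: 8.85
tool_pos: [0.5894, -0.2502, 0.0689]
ee_rot: [-1.571, -0.001, 0.12]
wrist_force: [-0.4, 0.6, -1.1]
width: 0.0675
time: 9.48
tool_pos: [0.5891, -0.2501, 0.0684]
ee_rot: [-1.571, 0.0, 0.12]
wrist_force: [-0.1, 0.1, 0.2]
width: 0.0376
```

```bash
python3 -m creep '[[0,0,0,0,0,0,255],[0,0,0,0,0,0,255],[0,0,0,0,0,0,255]]'
python3 - <<'E'
from h import *
s=robot.snapshot('wrist');cv2.imwrite('pics/w7.png',s['color'])
E
```

```text
time: 9.85
tool_pos: [0.5891, -0.2501, 0.0684]
ee_rot: [-1.571, 0.0, 0.12]
wrist_force: [-0.4, 0.7, 0.2]
width: 0.0372
```

View pics/w7.png

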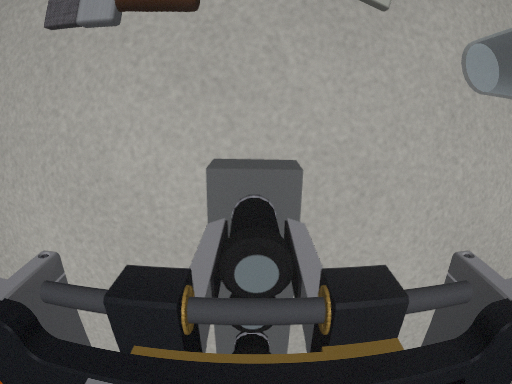

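The opening of 37 mm means the pads are catching the 38 mm eyecup. I'll open a little, go 8 mm lower and grip again.

```bash
python3 -m creep '[[0,0,0,0,0,0,60],[0,0,0,0,0,0,60],[0,0,0,0,0,0,60],[0,4,0,0,0,0,60],[0,8,0,0,0,0,60]]';python3 -m creep '[[0,0,0,0,0,0,60],[0,0,0,0,0,0,60],[0,0,0,0,0,0,255],[0,0,0,0,0,0,255],[0,0,0,0,0,0,255]]'; python3 -m creep '[[0,0,0,0,0,0,255],[0,0,0,0,0,0,255],[0,0,0,0,0,0,255],[0,0,0,0,0,0,255],[0,0,0,0,0,0,255]]'
```

```text
time: 10.52
tool_pos: [0.5891, -0.2501, 0.0601]
ee_rot: [-1.571, 0.0, 0.12]
wrist_force: [0.4, -0.3, -0.6]
width: 0.0718
time: 11.15
tool_pos: [0.5892, -0.2501, 0.0606]
ee_rot: [-1.571, -0.0, 0.12]
wrist_force: [-0.6, 0.0, -0.6]
width: 0.0453
time: 11.78
tool_pos: [0.5892, -0.2501, 0.0605]
ee_rot: [-1.571, -0.0, 0.12]
wrist_force: [-0.7, -0.3, 0.1]
width: 0.0372
```

The width is again 37.2 mm, so the flat fingers also bear on the eyecup at this height. A grip there is still sound, so I'll test it with a slow lift.

```bash
python3 -m creep '[[0,-5,0,0,0,0,255],[0,-12,0,0,0,0,255],[0,-20,0,0,0,0,255],[0,-25,0,0,0,0,255],[0,-25,0,0,0,0,255]]'
python3 - <<'E'
from h import *
s=robot.snapshot('wrist');cv2.imwrite('pics/w8.png',s['color'])
print([(np.round(d['point'],4),round(d['p'],2)) for d in robot.landmark_of('long_grip','wrist')])
s=robot.snapshot('scene');cv2.imwrite('pics/s8.png',cv2.resize(s['color'][150:270,110:250],None,fx=5,fy=5))
E
```

```text
time: 12.4
tool_pos: [0.5896, -0.2503, 0.0864]
ee_rot: [-1.572, -0.001, 0.12]
wrist_force: [-0.2, -0.1, -0.7]
width: 0.0372
[(array([ 0.5913, -0.2474,  0.1132]), 0.65)]
```

View pics/w8.png

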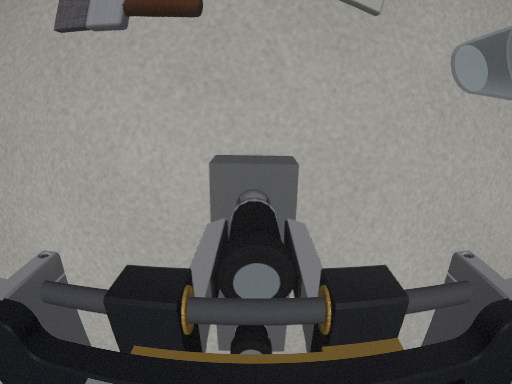

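View pics/s8.png

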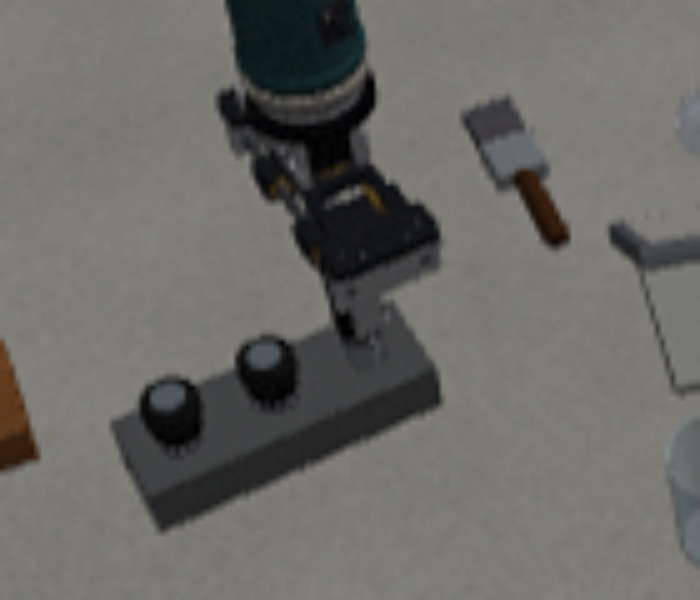

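The eyepiece rises with the gripper: its steel barrel now shows at (255,200), and the detector puts long_grip at z = 0.113. I'll keep lifting.

```bash
python3 -m creep '[[0,-30,0,0,0,0,255],[0,-70,0,0,0,0,255],[0,-115,0,0,0,0,255],[0,-155,0,0,0,0,255],[0,-175,0,0,0,0,255]]'
python3 - <<'E'
from h import *
rel([.53,.037,.26],RF); print(C+N*.132, N)
E
```

```text
time: 13.18
tool_pos: [0.5898, -0.2504, 0.2636]
ee_rot: [-1.573, -0.003, 0.12]
wrist_force: [-0.5, -0.1, -1.9]
width: 0.0371
t 13.175 at [ 0.5898 -0.2504  0.2636] [-90.1  -0.2   6.9] q [-0.49  0.29  1.02  0.    1.83 -0.61] w 0.0371 F [-0.5 -0.1 -1.9]
shift [-24.9   2.8 292.5] turn [ -6.1  17.2 -39.5] norms 294.0 43.5
[0.55371093 0.03318975 0.20611787] [-0.63097779  0.12264966  0.76604444]
```

```bash
python3 -m creep '[[-3,0,25,0,1,0,255],[-8,0,65,0,4,0,255],[-12,0,105,0,7,0,255],[-16,0,145,0,10,0,255],[-20,0,180,0,13,0,255]]'
python3 - <<'E'
from h import *
rel([.53,.037,.26],RF)
E
```

```text
time: 13.8
tool_pos: [0.5471, -0.0724, 0.2601]
ee_rot: [-1.57, 0.001, -0.108]
wrist_force: [0.3, 0.1, -1.2]
width: 0.0376
t 13.8 at [ 0.5471 -0.0724  0.2601] [-90.    0.   -6.2] q [-0.23  0.09  1.26  0.    1.79 -0.13] w 0.0376 F [ 0.3  0.1 -1.2]
shift [-28.8   0.2 106.9] turn [ -1.7   4.6 -40. ] norms 111.0 40.3
```

```bash
python3 -m creep '[[-5,0,30,0,1,-6,255],[-12,0,60,0,2,-14,255],[-18,0,85,-1,3,-22,255],[-24,0,100,-1,4,-30,255],[-29,0,107,-2,4.6,-37,255]]'
python3 - <<'E'
from h import *
rel(C+N*.132,RF)
s=robot.snapshot('wrist');cv2.imwrite('pics/w9.png',s['color'])
s=robot.snapshot('scene');cv2.imwrite('pics/s9.png',cv2.resize(s['color'][100:260,170:350],None,fx=3.7,fy=3.7))
E
```

```text
time: 14.42
tool_pos: [0.5293, 0.0364, 0.2604]
ee_rot: [-1.579, -0.65, -0.187]
wrist_force: [-0.3, -0.4, -1.5]
width: 0.037
t 14.425 at [0.5293 0.0364 0.2604] [-90.5 -37.2 -10.7] q [ 0.07 -0.42  1.84 -0.18  1.1   0.29] w 0.037 F [-0.3 -0.4 -1.5]
shift [-13.3  58.1   1.9] turn [ 0.3  0.2 -2.8] norms 60.0 2.8
```

View pics/w9.png

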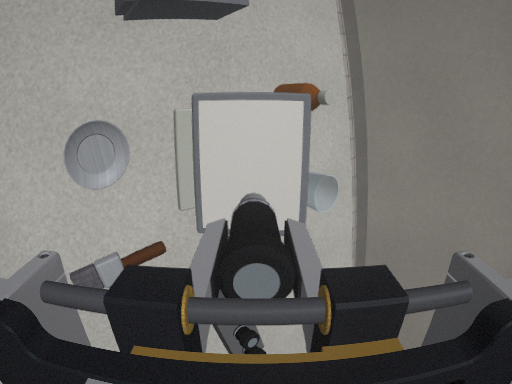

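View pics/s9.png

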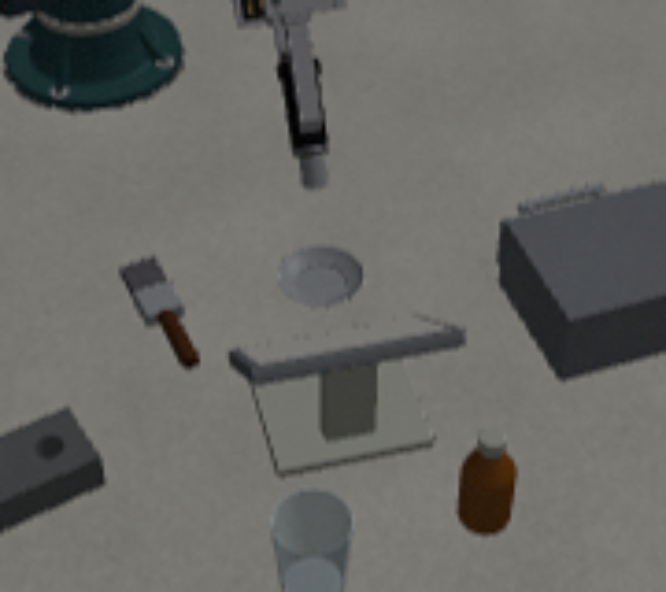

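The eyepiece is held square in the fingers, the panel's edges line up with the wrist image, and the well at (45,445) in the scene crop is empty. I'll make the last approach along the panel normal.

```bash
python3 -m creep '[[-3,10,0,0,0,-1,255],[-7,25,1,0,0,-2,255],[-10,40,2,0,0,-2.8,255],[-12,50,2,0,0,-2.8,255],[-13,58,2,0,0,-2.8,255]]'; python3 -m creep '[[0,0,0,0,0,0,255],[0,0,0,0,0,0,255]]'
python3 - <<'E'
from h import *
rel(C+N*.132,RF)
s=robot.snapshot('wrist');cv2.imwrite('pics/w10.png',s['color'])
RP=np.stack([X,np.cross(N,X),N],1)
def f(cam):
    for n in ['long_low','long_grip','long_eyepiece','panel','unit_drawer0_handle']:
        for d in robot.landmark_of(n,cam)[:2]: print(cam,n,np.round(d['point'],3),'panel frame',(RP.T@(np.array(d['point'])-C)).round(3),round(d['p'],2))
f('wrist')
s=robot.snapshot('scene');cv2.imwrite('pics/s10.png',cv2.resize(s['color'][100:260,120:370],None,fx=3.1,fy=3.1))
f('scene')
s=robot.snapshot('top');cv2.imwrite('pics/t10.png',s['color']); f('top')
o=robot.get_obs();print(o['time'],o['width'],o['wrist_force'])
E
```

```text
time: 15.15
tool_pos: [0.5554, 0.0321, 0.2063]
ee_rot: [-1.581, -0.695, -0.187]
wrist_force: [-0.0, 0.6, -1.2]
width: 0.0371
time: 15.4
tool_pos: [0.5551, 0.0325, 0.2071]
ee_rot: [-1.58, -0.696, -0.186]
wrist_force: [-0.6, -0.3, -1.3]
width: 0.0372
t 15.4 at [0.5551 0.0325 0.2071] [-90.5 -39.9 -10.7] q [ 0.06 -0.37  1.93 -0.21  0.91  0.32] w 0.0372 F [-0.6 -0.3 -1.3]
shift [-1.8 -0.2  0.5] turn [ 0.3  0.2 -0.1] norms 2.0 0.4
wrist long_low [0.585 0.033 0.167] panel frame [-0.001  0.006  0.082] 0.73
wrist long_grip [0.544 0.038 0.227] panel frame [0.006 0.003 0.155] 0.92
wrist long_eyepiece [0.587 0.025 0.169] panel frame [ 0.003 -0.002  0.081] 0.91
wrist panel [0.637 0.018 0.1  ] panel frame [-0.003  0.001 -0.004] 0.73
scene long_low [0.797 0.08  0.003] panel frame [ 0.046  0.092 -0.171] 0.66
scene long_low [0.587 0.031 0.163] panel frame [-0.002  0.004  0.077] 0.59
scene long_grip [0.543 0.036 0.224] panel frame [0.003 0.001 0.153] 0.52
scene long_eyepiece [0.581 0.027 0.167] panel frame [-0.004 -0.001  0.084] 0.57
scene panel [0.635 0.02  0.101] panel frame [-0.004  0.003 -0.001] 0.82
scene unit_drawer0_handle [0.507 0.335 0.053] panel frame [-0.177  0.287  0.081] 0.42
top long_low [0.585 0.025 0.167] panel frame [-0.001 -0.003  0.081] 0.74
top long_low [0.584 0.027 0.168] panel frame [-0.002 -0.     0.083] 0.59
top long_grip [0.542 0.037 0.226] panel frame [0.003 0.001 0.155] 0.59
top long_eyepiece [0.584 0.029 0.166] panel frame [-0.002  0.002  0.082] 0.44
top panel [0.634 0.018 0.106] panel frame [-0.002  0.     0.003] 0.61
top panel [ 0.798 -0.085 -0.   ] panel frame [ 0.068 -0.07  -0.195] 0.54
top unit_drawer0_handle [ 0.463  0.563 -0.001] panel frame [-0.279  0.503  0.096] 0.68
16.3 0.037514105390831005 [-0.12716237 -0.04635703 -1.73857868]
```

View pics/w10.png

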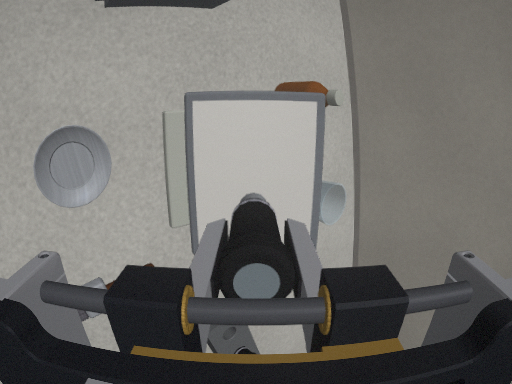

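View pics/s10.png

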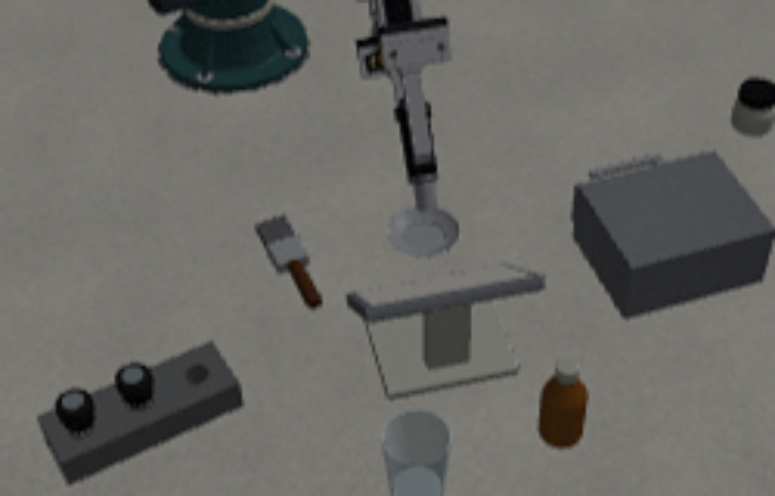

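View pics/t10.png

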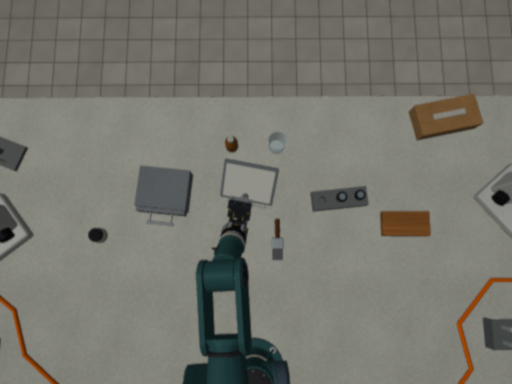

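All the views agree: the steel end is about 81 mm off the face and on the centre line, the tool axis is within about 0.5° of square, and the drawer is shut with everything else in place. I'm handing the job in.

```bash
python3 -c "
from bench import robot
print(robot.close_job())"
```

```text
the job is handed in; nothing more can be done
None
```

The job is handed in with the drawer shut and the long eyepiece held still over the middle of the slanted panel. The hand-in itself gave no verdict.

- **Drawer:** I pushed it by the bar handle with the fingers closed. It moved about 45 mm until the force rose to 20 N with no further advance, and the last pictures still show it flush with the unit.
- **Eyepiece:** I drew it straight up out of its well, carried it over the panel and tipped it 40°. In the last checks all three cameras put the steel end 77–84 mm off the face and within about 6 mm of the centre. The tool axis was within about 0.5° of square.
- **Everything else:** The other things look unmoved in the pictures. The clock stood at about 16 s of the allowed 61 s.

**Checks that disagreed:**
- The grip settled at 37 mm on the rubber eyecup, not on the 32 mm body as I intended. Opening and going 8 mm lower did not change it. The grip did not slip during the lift, carry or tilt, so I kept it.
- The networks gave a few false hits, such as the jar reported as the drawer handle. I discarded these after comparing them with the pictures.

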